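Put the tongs away and click the steriliser case shut

TASK

Lay the steel tongs flat and lengthwise in the pulled-out tray of the white steriliser case and let go of them, push the tray fully home under the raised hood, then press the hood down past its catch until it clicks fully shut. Do not knock the wire shelf that stands over the case, and leave the bottles, teether, dispenser and cup where they are.

Things in the scene. Friction and masses are not known exactly. Their poses are not given: they have to be found in the camera images.
- tongs: stainless tongs lying flat on the black board (board top is 5 mm above the work surface). One rigid piece 130 mm long (own x, tips to +x), 26 mm wide (y), 16 mm high (z), 70 g; two straight arms joined by a rounded end. Origin: centre of the underside. Grip across the width near the middle. Either end may lie to the front in the tray.
- case: white plastic steriliser case fixed on the black board, 190 mm long (own x; front at x = -95 mm, facing the robot at -x), 114 mm wide (y), 72 mm high when shut. Origin: centre of the underside, on the board. Open front, raised hood over the front part, fixed roof behind x = +32 mm. Base side walls 58 mm high, 106 mm apart inside.
- rack: steel wire shelf over the case, fixed, axes parallel to the case's within 0.03 rad. Origin: on the board, middle of its foot. Bars 8 mm thick along y at height 265 mm, x = -92 (front bar), -46, 0, 46, 93 mm, y +/-160 mm; legs at y = +/-160, x = -75 and 93 mm. The front bar is over the hood's front edge: a gripper pointing straight down cannot press there; lean it back to the robot about 40 deg.
- tray (a joint): how far the grey tray is pulled out of the case towards the robot (case -x), m: 0 = fully home against its stop, 0.165 = fully out; starts at 0.15 to 0.165. Slides with about 1.5 N of friction and stays where left.
- tray_in (a point): centre of the tray's inner floor (floor top, 13 mm above the work surface); axes parallel to the case's. The inside is 150 mm (x) by 84 mm (y); side and back walls are 27 mm and the front wall 37 mm above this floor.
- tray_front (a point): centre of the outer front face of the tray (plain upright wall 90 mm wide, 40 mm high, this point 30 mm above the work surface); push it along case +x. At home this face lies 4 mm inside the front plane of the base, so fingers must go in between the base's side walls.
- hood (a joint): opening angle of the hood, rad: 0 = shut, grows as its front edge rises; starts at 0.3 to 0.5, at most 0.75. A stiff hinge (1 to 2 N at the front edge) holds it where it is left. Near 0.1 its side noses meet sprung catches; about 10 to 15 N at the front edge snaps it past them to 0, where it stays; less leaves it ajar.
- hood_hinge (a point): middle of the hood's hinge axis, case frame x = 30, z = 60 mm; the axis runs along case y. The point's frame turns with the hood.
- hood_press (a point): point on the upper face of the hood, on its midline, good for pressing: in the hood's frame 115 mm in front of the hinge and 12 mm above it; a thumb lip ends 22 mm further forward. Hood 114 mm wide; an apron at its front edge hangs 40 mm below the upper face and closes in front of the tray. The point's frame turns with the hood (z out of its face). Shut, the face is 72 mm above the board.
- bottle_a: coral baby bottle with white cap, 60 mm across, 150 mm tall, on the left; origin under its centre; bystander
- bottle_b: the same kind of bottle, at the right rear; origin under its centre; bystander
- teether: flat pale ring, 68 mm across, 16 mm thick, lying between tray and tongs; origin under its centre; bystander
- dispenser: small white push dispenser, 64 mm across, 130 mm tall, front left; origin under its centre; bystander
- cup: small white open cup, 68 mm across, 60 mm tall, front right; origin under its centre; bystander

How it is judged (in metres and radians):
On the way, in this order (a step that is already met when the one before it is completed fails the run):
1. the tongs lie flat in the pulled-out tray, released (x of tongs in the frame of tray_in between -0.02 and 0.02 m and y of tongs in the frame of tray_in between -0.035 and 0.035 m and z of tongs in the frame of tray_in below 0.008 m and angle between tongs's own z axis and vertical below 0.15 rad and contact force between the fingers and tongs below 0.1 N and value of joint tray above 0.1 m and linear speed of tongs below 0.03 m/s), for 0.2 s.
2. the tray is fully home with the tongs in it (x of tongs in the frame of tray_in between -0.02 and 0.02 m and y of tongs in the frame of tray_in between -0.035 and 0.035 m and z of tongs in the frame of tray_in below 0.008 m and angle between tongs's own z axis and vertical below 0.15 rad and value of joint tray below 0.006 m), for 0.2 s.
3. the hood is shut past its catch (value of joint hood below 0.025 rad), for 0.2 s.
At the end, for the whole second after the job is handed in: The tongs lie flat at rest in the tray (origin within 20 mm lengthwise and 35 mm sideways of the middle of its floor, under 8 mm above it, tilted less than 0.15 rad), the tray is home to within 6 mm, and the hood is shut past its catch (under 0.025 rad) (all of step 2 and value of joint hood below 0.025 rad and contact force between the fingers and tongs below 0.1 N and linear speed of tongs below 0.02 m/s); the robot touches nothing.
It fails at once if the wire shelf is knocked (over 5 N) (contact force between any of the arm, the fingers and rack above 5 N).
It fails at once if a bottle, the teether, the dispenser or the cup is moved over 25 mm (distance of any of bottle_a, bottle_b, teether, dispenser, cup from where it was at the start of the episode above 0.025 m).
It also fails if it takes over 67 s, if anything falls off the work surface, if the arm or the gripper's body presses on something with over 40 N, if the wrist force passes 120 N, or if a joint passes its speed limit or range.

ROBOT

A 6-joint arm with a two-finger parallel gripper is mounted at the origin on the work surface. World frame = base frame: x ahead of the robot, y to its left, z up, the work surface at z = 0. Lengths are in mm, angles in rad, forces in N, time in s.
With the tool pointing down it reaches from about 350 to 775 mm from the base axis. Payload 7.3 kg.
Tool frame: the origin (TCP) lies midway between the tips of the shut fingers; the grasp point (between the pads) lies 19 mm behind it (robot.grasp_offset is the distance from the TCP to the grasp point, in mm); z points along the fingers, y is the line along which they close (so a half turn about z gives the same grasp; the last joint's range is limited). The gripper opens to 92 mm and grips with 3 to 60 N. Pads are 19 mm wide; open, the fingers measure 130 mm over their backs; the gripper's body (75 mm by 190 mm) begins 47 mm behind the grasp point.
Start: joints at [-0.146, 0.342, 1.524, -0, 1.275, -0.146], TCP at [525.019, 0.019, 226.741] pointing down, gripper open.
Joint ranges: [-2.53, 2.53], [-0.77, 2.02], [0.04, 2.7], [-1, 4.14], [0.28, 2.66], [-3.11, 3.11]. Speed limits (rad/s): [2.57, 2.57, 3.14, 3.14, 3.14, 3.14].

INTERFACE

Orientations are given as a rotation vector (axis times angle).
In Python, from workcell import robot gives the robot as it stands. Calls block until the motion is done:
- robot.goto(position, orientation): joint-space move of the TCP to a pose.
- robot.movel(position, rotation=None, feed=150): straight line of the TCP; rotation=None keeps the orientation; feed is the mean speed in mm/s.
- robot.move_joints(angles): joint-space move.
- robot.open_gripper() and robot.clamp(): open the fingers fully, or close them until they stop; the grip force is fixed at half the most.
- robot.wait(seconds).
- robot.solve_ik(position, orientation): joint angles nearest the present ones, or None.
- robot.camera(name): name is "scene" or "side" or "wrist"; returns the picture (384x512x3 uint8, red, green, blue); there is no depth.
- robot.camera_model(name): a dict with "mtx" (3x3 intrinsics, pixels), "cam_to_world" (4x4, takes a point from camera to world coordinates). Camera axes: x right, y up, looking along -z (the intrinsics and any distortion apply to the point x, -y, -z); pixel columns grow to the right and rows downward; lengths in mm; the calibration is good to about 2 mm. A picture is of the moment at which its call begins: read the wrist's pose just before it. camera_model takes no time and is no camera call; for the wrist camera it gives the pose at the moment of the call.
A pose or a line that the arm cannot do raises robot.Unreachable and nothing moves.
- robot.hand_in(): hands the job in; it is judged then, once.
Trained networks look in the newest picture that a camera, given by its name, has taken for a name from the list of things; names that differ only in an ending like _2 or _b are one class to them, and where a whole thing is asked for, a point or a joint stands for the part that bears it (a point fixed in the world has none). Each returns a list of dicts, best first, with "score" (0 to 1); they miss things now and then, are a little off and sometimes report something else, mostly with a low value. They report only what shows in the picture. A call takes as long as a camera call.
- robot.recognise(name, camera): "position" ([x, y, z] in mm, in world coordinates, good to about 4 mm: the middle of the surface that is visible of it).
- robot.outline_of(name, camera): "region" (384x512 bool, what is visible of it).
- robot.pinpoint(name, camera): "position" ([x, y, z] in mm, in world coordinates, good to about 4 mm: a listed point, or the origin of a listed thing).
Readings, each from a call of its own:
- robot.current_time(): time.
- robot.current_joints(): joint angles.
- robot.current_joint_vel(): joint speeds.
- robot.current_joint_efforts(): joint torques, N m.
- robot.current_position(): TCP position.
- robot.current_tcp_rot(): TCP orientation.
- robot.current_wrist_force(): force on the tool from outside, world axes, zero at the start.
- robot.current_ft_torque(): the same for the moment, N m.
- robot.current_opening(): opening from 0.0 (shut) to 1.0 (fully open).
- robot.current_gripper_force(): force on a finger pad.
Only numpy, scipy, OpenCV 4.12 (cv2) and the standard library are available. Lean on these libraries where they do the work, as an engineer would, in place of code of your own. Each camera call takes 0.05 s, during which the arm holds its last target. There are 200 camera calls.

## Working session

There is one attempt and no reset: what is moved stays moved. The work goes in short steps, each a Python script; the robot and the scene stay as the last script left them, time stands still between calls to the robot, and variables do not carry over. Pictures are saved under pics/ and viewed, at most 10 in all, crops included, and the job is handed in when it is done.

```bash
mkdir -p pics; ls; python3 - <<'E'
from workcell import robot
import cv2,numpy as np
ims=[]
for c in ["scene","side"]:
    im=robot.camera(c); cv2.imwrite(f"pics/{c}0.png",im[:,:,::-1])
    print(c,robot.camera_model(c)["cam_to_world"].round(2).tolist())
    for n in ["tongs","case","rack","tray_in","tray_front","hood_hinge","hood_press","teether","bottle_a","dispenser","cup"]:
        r=robot.pinpoint(n,c)
        print(n,[(np.round(d["position"],1).tolist(),round(d["score"],2)) for d in r[:3]])
print(robot.current_time(),robot.current_tcp_rot())
E
```

```text
pics
scene [[-0.8, -0.36, 0.47, 1145.24], [0.59, -0.48, 0.65, 788.64], [-0.01, 0.8, 0.6, 803.44], [0.0, 0.0, 0.0, 1.0]]
tongs [([490.1, -252.0, 7.2], 0.77), ([629.5, 444.0, 3.8], 0.18)]
case [([717.8, 50.0, 4.6], 0.94)]
rack []
tray_in [([544.9, 26.2, 14.3], 0.61)]
tray_front [([465.6, 13.8, 30.4], 0.68)]
hood_hinge [([745.8, 59.7, 70.5], 0.64), ([719.4, 53.3, 7.4], 0.52), ([457.5, 381.5, 5.7], 0.27)]
hood_press [([651.7, 39.4, 128.2], 0.66)]
teether [([409.9, -133.3, 3.6], 0.47)]
bottle_a [([632.0, 440.4, 3.7], 0.96), ([676.3, -266.8, 4.5], 0.57)]
dispenser [([457.7, 385.6, 3.2], 0.63)]
cup [([385.7, -406.3, 6.7], 0.59)]
side [[0.91, 0.32, -0.27, 258.38], [-0.42, 0.71, -0.57, -652.2], [0.01, 0.63, 0.78, 1025.04], [0.0, 0.0, 0.0, 1.0]]
tongs [([482.9, -252.4, 8.8], 0.73)]
case [([717.9, 57.2, 5.6], 0.61)]
rack []
tray_in [([544.7, 33.9, 15.2], 0.86), ([713.5, 57.7, 5.7], 0.65)]
tray_front [([467.0, 16.4, 29.4], 0.59)]
hood_hinge [([750.9, 56.8, 64.1], 0.76)]
hood_press [([652.4, 44.8, 124.4], 0.61)]
teether [([413.0, -129.8, 3.0], 0.66), ([718.7, 56.0, 3.8], 0.53)]
bottle_a [([623.6, 436.9, 2.6], 0.82), ([675.9, -267.9, 4.5], 0.67)]
dispenser [([458.0, 386.4, 7.7], 0.55)]
cup []
1.2 [2.22132572e+00 2.22138229e+00 1.07925707e-04]
```

View pictures.

View pics/scene0.png

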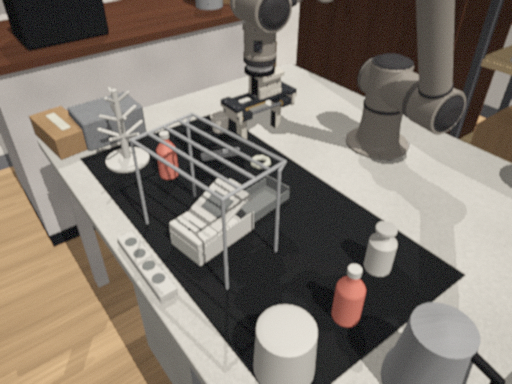

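View pics/side0.png

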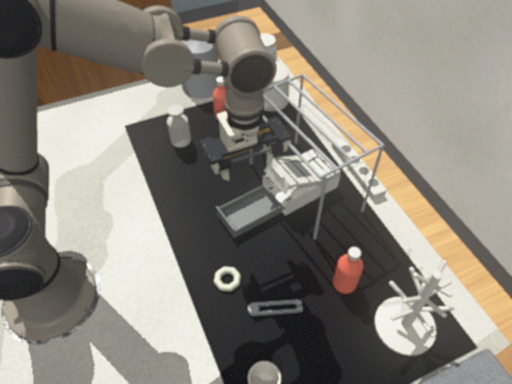

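```bash
cat > h.py <<'E'
from workcell import robot
import numpy as np, cv2
from scipy.spatial.transform import Rotation as Rn
def rot(psi,tilt=0,flip=1):
    u=np.array([np.cos(psi),np.sin(psi),0]); z=np.sin(tilt)*u-np.cos(tilt)*np.array([0,0,1.])
    y=flip*np.array([-u[1],u[0],0]); return Rn.from_matrix(np.c_[np.cross(y,z),y,z]).as_rotvec()
def unproj(px,cm,zp):
    n=cv2.undistortPoints(np.float64(px).reshape(-1,1,2),cm["mtx"],np.float64(cm.get("dist",np.zeros(5)))).reshape(-1,2)
    T=cm["cam_to_world"]; d=np.c_[n[:,0],-n[:,1],-np.ones(len(n))]@T[:3,:3].T; o=T[:3,3]
    return o+d*((zp-o[2])/d[:,2:])
def proj(P,cm):
    T=np.linalg.inv(cm["cam_to_world"]); q=np.atleast_2d(P)@T[:3,:3].T+T[:3,3]
    q=np.c_[q[:,0],-q[:,1],-q[:,2]]@cm["mtx"].T; return q[:,:2]/q[:,2:]
def rect(mask,cm,zp):
    ys,xs=np.nonzero(mask); w=unproj(np.c_[xs,ys],cm,zp)[:,:2].astype(np.float32)
    (c,s,_)=r=cv2.minAreaRect(w); b=cv2.boxPoints(r); e=[b[1]-b[0],b[2]-b[1]]; e=max(e,key=np.linalg.norm)
    a=np.arctan2(e[1],e[0]); a=(a+np.pi/2)%np.pi-np.pi/2
    return np.array(c),np.array(s),a
E
python3 - <<'E'
from h import *
print(robot.camera_model("side").keys())
robot.camera("side"); cm=robot.camera_model("side")
r=robot.outline_of("tongs","side"); print([round(d["score"],2) for d in r],rect(r[0]["region"],cm,15))
# model overlay
c=np.array([718,54,5]);psi=.153;R=np.array([[np.cos(psi),-np.sin(psi)],[np.sin(psi),np.cos(psi)]])
W=lambda p:np.r_[c[:2]+R@np.array(p[:2]),c[2]+p[2]]
ims=[]
for n in ["scene","side"]:
    cm=robot.camera_model(n); im=cv2.imread(f"pics/{n}0.png"); im=cv2.resize(im,None,fx=3,fy=3,interpolation=cv2.INTER_CUBIC)
    def line(a,b,col): 
        p=(proj([W(a),W(b)],cm)*3).astype(int); cv2.line(im,tuple(map(int,p[0])),tuple(map(int,p[1])),col,1)
    for x in (-92,-46,0,46,93): line((x,-160,265),(x,160,265),(0,0,255))
    for y in (-160,160):
        for x in (-75,93): line((x,y,0),(x,y,265),(0,255,255))
    for x in(-95,95):line((x,-57,0),(x,57,0),(0,255,0))
    for y in(-57,57):line((-95,y,0),(95,y,0),(0,255,0))
    for y in(-57,57):line((-95,y,58),(95,y,58),(255,0,0))
    p=(proj([W((0,0,150))],cm)[0]*3).astype(int); x0=max(0,p[0]-250);y0=max(0,p[1]-250); ims.append(cv2.resize(im[y0:y0+500,x0:x0+400],(400,500)))
cv2.imwrite("pics/ov.png",np.hstack(ims))
E
```

```text
dict_keys(['mtx', 'cam_to_world'])
[0.73, 0.67, 0.32] (array([709.12219238, 110.97006226]), array([120.99616241, 149.70489502]), np.float32(-1.423759))
```

View pics/ov.png

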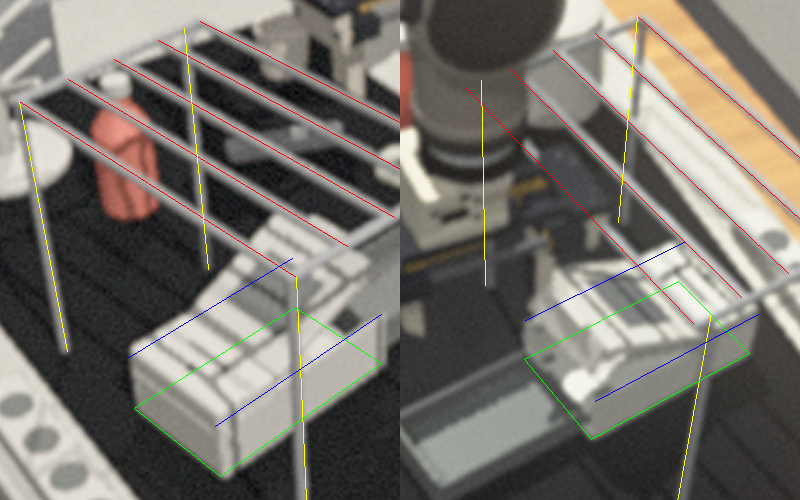

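The overlay (crop of both views) fits: the case base (green) and the rack bars (red) lie within about 5 mm of the drawn model. The first tongs outline was a false report, so I'll look with the wrist camera.

```bash
cat > look.py <<'E'
from h import *
def look(tag,names,out):
    cm=robot.camera_model("wrist"); im=robot.camera("wrist"); cv2.imwrite(f"pics/{tag}.png",im[:,:,::-1])
    for n in names: print(n,[(np.round(d["position"],1).tolist(),round(d["score"],2)) for d in robot.pinpoint(n,"wrist")[:2]])
    for n,z in out:
        for d in robot.outline_of(n,"wrist")[:2]: print(n,round(d["score"],2),d["region"].sum(),*rect(d["region"],cm,z))
E
python3 - <<'E'
from look import *
t0=robot.current_time()
robot.goto([480,15,230],rot(.153)); 
look("wtray",["tray_in","tray_front","case","hood_press","hood_hinge"],[("tray_in",45)])
robot.goto([486,-252,200],rot(0))
look("wtongs",["tongs"],[("tongs",18)])
print(t0,robot.current_time(),robot.current_joints().round(2))
E
python3 -c "
import cv2,numpy as np
cv2.imwrite('pics/w2.png',cv2.resize(np.hstack([cv2.imread('pics/wtray.png'),cv2.imread('pics/wtongs.png')]),(800,300)))"
```

```text
tray_in [([543.7, 28.3, 13.6], 0.81)]
tray_front [([462.4, 10.6, 30.0], 0.81)]
case []
hood_press [([465.0, 13.7, 30.4], 0.29)]
hood_hinge []
tray_in 0.96 7011 [542.97833252  26.07279587] [168.07188416  91.05587769] 0.15461922
tongs [([481.4, -255.3, 4.3], 0.61)]
tongs 0.79 1103 [ 486.45199585 -256.71179199] [ 27.9369545  129.69908142] -0.35498214
1.3 4.35 [-0.62  0.4   1.5   0.    1.23 -2.19]
```

View pics/w2.png

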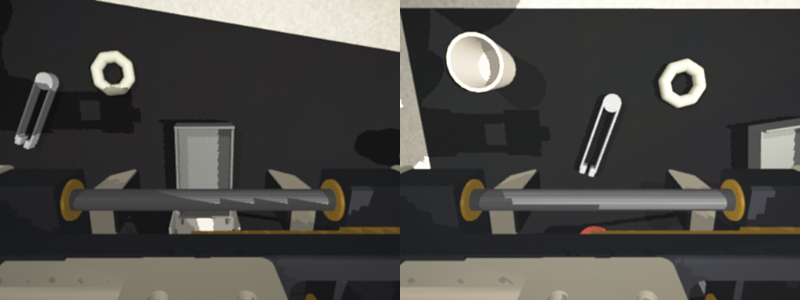

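The wrist view shows the tongs at about (600,135), the ring at (682,82) and the open tray at (205,160). Measured sizes match (tongs 28x130, tray 91 wide), so I'll grasp.

```bash
python3 - <<'E'
from look import *
g=rot(-.355)
robot.goto([486,-256,80],g); robot.movel([486,-256,13],feed=80); robot.clamp()
print(robot.current_opening()*92,robot.current_gripper_force(),robot.current_wrist_force().round(1))
robot.movel([486,-256,120],feed=150)
print(robot.current_opening()*92,robot.current_gripper_force())
robot.goto([544,28.5,120],rot(.153)); robot.movel([544,28.5,75],feed=100); robot.wait(.2)
print(robot.current_opening()*92,robot.current_gripper_force(),robot.current_time(),robot.current_position())
for c in("side","scene"):
    im=robot.camera(c);cv2.imwrite(f"pics/{c}1.png",im[:,:,::-1])
    for n in ("tongs","tray_in","hood_press"):print(c,n,[(np.round(d["position"],1).tolist(),round(d["score"],2)) for d in robot.pinpoint(n,c)[:2]])
a=cv2.imread("pics/side1.png")[120:270,170:370];b=cv2.imread("pics/scene1.png")[120:270,150:350]
cv2.imwrite("pics/c1.png",cv2.resize(np.hstack([a,b]),(800,300),interpolation=cv2.INTER_CUBIC))
E
```

```text
25.48733106111647 29.99984085559845 [0.9 1.  0.1]
25.612293789299642 29.99972641468048
25.829703070832235 29.999684393405914 9.7167 [544.4874443   28.37407588  75.73808299]
side tongs [([414.4, -130.5, 3.4], 0.74), ([542.1, 28.5, 70.3], 0.65)]
side tray_in [([541.7, 28.2, 15.1], 0.62)]
side hood_press [([649.6, 44.8, 122.0], 0.75)]
scene tongs [([544.9, 30.1, 68.8], 0.73)]
scene tray_in [([547.0, 28.4, 13.4], 0.94)]
scene hood_press [([654.6, 46.3, 127.6], 0.67)]
```

View pics/c1.png

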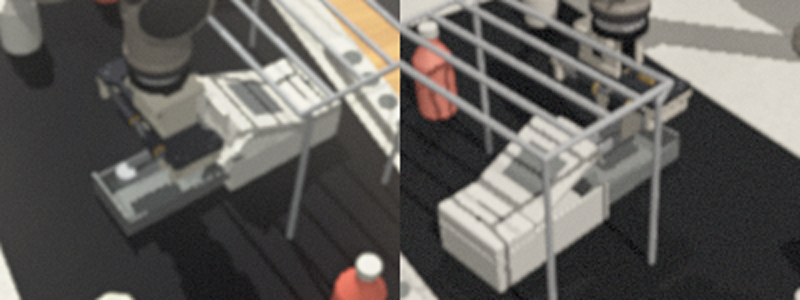

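Tongs are held level over the tray (side crop, about (160,170)), and centred to within about 2 mm. Now lower and release.

```bash
python3 - <<'E'
from look import *
robot.movel([544,28.5,42.5],feed=60); robot.wait(.3); print(robot.current_position())
robot.open_gripper(); robot.wait(.3); print(robot.current_gripper_force(),robot.current_wrist_force().round(1))
robot.movel([544,28.5,110]); robot.goto([475,18,190],rot(.153))
look("wt2",["tongs","tray_in","tray_front"],[("tongs",26)])
robot.camera("side")
for n in ("tongs","tray_in","tray_front"):print(n,[(np.round(d["position"],1).tolist(),round(d["score"],2)) for d in robot.pinpoint(n,"side")[:2]])
print(robot.current_time())
# plan feasibility
for x in (440,480,540): print(x,robot.solve_ik([x,28.5-(544-x)*.154,40],rot(.153)) is not None)
for x in (520,545,600,635):
  for t in (50,60):
    for f in (1,-1):
      q=robot.solve_ik([x,28.5-(544-x)*.154,30],rot(.153,np.radians(t),f)); print(x,t,f,None if q is None else np.round(q,2))
for z in (160,120,77):
    for f in (1,-1):
      q=robot.solve_ik([634,43,z],rot(.153,np.radians(40),f)); print(z,f,None if q is None else np.round(q,2))
E
```

```text
[544.20228409  28.48233324  42.82669961]
0.0 [ 0.3  0.7 -0.3]
tongs [([538.1, 25.3, 13.2], 0.55)]
tray_in [([542.3, 29.6, 14.4], 0.57)]
tray_front [([462.5, 12.2, 30.0], 0.98)]
tongs 0.56 936 [542.72009277  26.65611267] [131.82356262  25.63264465] 0.15727806
tongs [([544.6, 28.4, 13.6], 0.71)]
tray_in [([543.5, 32.8, 15.1], 0.91)]
tray_front [([467.4, 18.1, 32.4], 0.96)]
14.1083
440 True
480 True
540 True
520 50 1 [-0.32  0.69  2.47  2.67  0.89  1.56]
520 50 -1 [-0.32  0.69  2.47  2.67  0.89 -1.58]
520 60 1 [-0.38  0.91  2.55  2.67  1.32  1.41]
520 60 -1 [-0.38  0.91  2.55  2.67  1.32 -1.73]
545 50 1 [-0.28  0.68  2.4   2.68  0.82  1.6 ]
545 50 -1 [-0.28  0.68  2.4   2.68  0.82 -1.54]
545 60 1 [-0.33  0.87  2.48  2.7   1.23  1.47]
545 60 -1 [-0.33  0.87  2.48  2.7   1.23 -1.67]
600 50 1 [-0.21  0.68  2.25  2.69  0.68  1.69]
600 50 -1 [-0.21  0.68  2.25  2.69  0.68 -1.46]
600 60 1 [-0.25  0.82  2.33  2.74  1.06  1.56]
600 60 -1 [-0.25  0.82  2.33  2.74  1.06 -1.58]
635 50 1 [-0.18  0.69  2.16  2.69  0.61  1.73]
635 50 -1 [-0.18  0.69  2.16  2.69  0.61 -1.41]
635 60 1 [-0.21  0.81  2.24  2.76  0.96  1.61]
635 60 -1 [-0.21  0.81  2.24  2.76  0.96 -1.53]
160 1 None
160 -1 None
120 1 None
120 -1 None
77 1 None
77 -1 None
```

View pics/wt2.png

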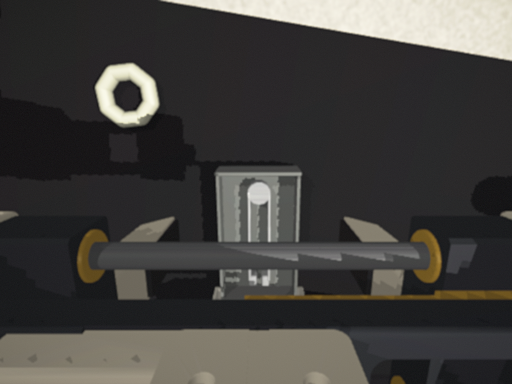

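The tongs lie flat and centred in the tray (pixel (259,235)). Push the first part upright, then check tilted reach.

```bash
cat >> h.py <<'E'
PSI=.153
def W(x,z,y=0): return np.array([718+np.cos(PSI)*x-np.sin(PSI)*y,54+np.sin(PSI)*x+np.cos(PSI)*y,5+z])  # case frame -> world
E
python3 - <<'E'
from h import *
robot.clamp(); robot.goto(W(-287,100),rot(PSI)); robot.movel(W(-287,30),feed=120)
f0=robot.current_wrist_force(); robot.movel(W(-160,30),feed=70); print((robot.current_wrist_force()-f0).round(1))
robot.movel(W(-180,30)); robot.movel(W(-180,110)); robot.goto(W(-290,260),rot(PSI))
robot.camera("side")
for n in ("tongs","tray_in","tray_front","hood_press","hood_hinge"):print(n,[(np.round(d["position"],1).tolist(),round(d["score"],2)) for d in robot.pinpoint(n,"side")[:2]])
print(robot.current_time())
for P in ((-88,72),(-88,110),(-88,130),(-95,155),(-200,200),(-200,30),(-91,27)):
  o=[]
  for t in range(15,75,5):
    q=robot.solve_ik(W(*P),rot(PSI,np.radians(t),1)); o.append(None if q is None else (t,np.round(q,1).tolist()))
  print(P,[x for x in o if x])
E
```

```text
[-1.3  0.4 -1.2]
tongs [([646.6, 48.1, 18.8], 0.76), ([413.3, -132.9, 4.9], 0.25)]
tray_in [([645.8, 46.2, 13.2], 0.89)]
tray_front [([574.1, 35.0, 30.3], 0.58)]
hood_press [([652.0, 45.8, 123.6], 0.83), ([647.4, 43.0, 14.4], 0.71)]
hood_hinge [([747.2, 57.3, 62.3], 0.79)]
20.75
(-88, 72) [(15, [-0.1, 0.6, 1.7, 0.1, 0.7, -1.9]), (20, [-0.1, 0.5, 1.7, 0.2, 0.5, -2.0]), (25, [-0.1, 0.5, 1.8, 0.3, 0.4, -2.1]), (45, [-0.2, 0.5, 2.1, 2.4, 0.3, 2.0]), (50, [-0.2, 0.6, 2.2, 2.6, 0.5, 1.9]), (55, [-0.2, 0.6, 2.2, 2.7, 0.7, 1.7]), (60, [-0.2, 0.7, 2.3, 2.7, 0.9, 1.7]), (65, [-0.2, 0.7, 2.3, 2.7, 1.0, 1.6]), (70, [-0.2, 0.8, 2.3, 2.7, 1.2, 1.6])]
(-88, 110) [(15, [-0.1, 0.5, 1.6, 0.1, 0.8, -1.9]), (20, [-0.1, 0.5, 1.7, 0.1, 0.6, -1.9]), (25, [-0.1, 0.5, 1.8, 0.2, 0.5, -2.0]), (30, [-0.1, 0.4, 1.9, 0.4, 0.4, -2.2]), (50, [-0.2, 0.5, 2.1, 2.4, 0.4, 2.0]), (55, [-0.2, 0.5, 2.2, 2.6, 0.6, 1.8]), (60, [-0.2, 0.6, 2.2, 2.7, 0.8, 1.7]), (65, [-0.2, 0.6, 2.3, 2.7, 0.9, 1.7]), (70, [-0.2, 0.7, 2.3, 2.7, 1.1, 1.6])]
(-88, 130) [(15, [-0.1, 0.5, 1.6, 0.1, 0.8, -1.9]), (20, [-0.1, 0.5, 1.7, 0.1, 0.7, -1.9
[... 1320 characters left out ...]
, 2.3, 2.3, 0.3, 2.0]), (40, [-0.3, 0.5, 2.4, 2.5, 0.5, 1.8]), (45, [-0.3, 0.6, 2.4, 2.6, 0.7, 1.7]), (50, [-0.3, 0.7, 2.5, 2.7, 0.9, 1.6]), (55, [-0.4, 0.8, 2.5, 2.7, 1.1, 1.5]), (60, [-0.4, 0.9, 2.6, 2.7, 1.3, 1.4]), (65, [-0.4, 1.0, 2.6, 2.6, 1.5, 1.3]), (70, [-0.4, 1.1, 2.6, 2.6, 1.7, 1.3])]
(-91, 27) [(15, [-0.1, 0.6, 1.7, 0.1, 0.6, -1.9]), (20, [-0.1, 0.6, 1.8, 0.2, 0.4, -2.0]), (25, [-0.1, 0.6, 1.9, 0.4, 0.3, -2.2]), (40, [-0.2, 0.6, 2.1, 2.4, 0.3, 2.1]), (45, [-0.2, 0.6, 2.1, 2.6, 0.4, 1.8]), (50, [-0.2, 0.7, 2.2, 2.7, 0.6, 1.7]), (55, [-0.2, 0.7, 2.2, 2.7, 0.8, 1.7]), (60, [-0.2, 0.8, 2.3, 2.7, 1.0, 1.6]), (65, [-0.2, 0.9, 2.3, 2.8, 1.2, 1.6]), (70, [-0.2, 1.0, 2.3, 2.8, 1.3, 1.5])]
```

```bash
python3 - <<'E'
from h import *
T=robot.camera_model("wrist")["cam_to_world"]; R=Rn.from_rotvec(robot.current_tcp_rot()).as_matrix()
print("cam in tool",(R.T@(T[:3,3]-robot.current_position())).round(0), R.round(2)[:,0])
q0=robot.current_joints(); print(q0.round(2))
for f in(1,-1):
  q=robot.solve_ik(W(-215,180),rot(PSI,np.radians(60),f)); print(f,None if q is None else q.round(2))
E
```

```text
cam in tool [  67.   -1. -158.] [-0.99 -0.15  0.  ]
[-0.16  0.14  1.69  0.    1.31 -1.88]
1 [-0.42  0.25  2.51  2.38  0.75  1.87]
-1 [-0.42  0.25  2.51  2.38  0.75 -1.27]
```

```bash
python3 - <<'E'
from h import *
r=rot(PSI,np.radians(60),-1)
robot.goto(W(-215,180),r); robot.movel(W(-180,25),r,feed=150)
u=np.array([np.cos(PSI),np.sin(PSI),0])
robot.wait(.2); f0=robot.current_wrist_force()
robot.movel(W(-110,25),feed=60); robot.wait(.1); print(((robot.current_wrist_force()-f0)@u).round(1),robot.current_time())
for x in np.arange(-108,-82,2):
    robot.movel(W(x,25),feed=40); robot.wait(.05); f=(robot.current_wrist_force()-f0)@u; print(x,round(f,1),end="; ")
    if f<-8: break
print(robot.current_time(),robot.current_position(),W(x,25))
im=robot.camera("side");cv2.imwrite("pics/side2.png",im[:,:,::-1])
for n in ("tongs","tray_in","tray_front","hood_press"):print(n,[(np.round(d["position"],1).tolist(),round(d["score"],2)) for d in robot.pinpoint(n,"side")[:2]])
cv2.imwrite("pics/c2.png",cv2.resize(im[100:280,170:410,::-1],(800,600),interpolation=cv2.INTER_CUBIC))
E
```

```text
-0.7 25.6167
-108 -1.4; -106 -1.5; -104 -1.0; -102 -0.7; -100 -0.5; -98 -0.5; -96 -2.8; -94 -13.0; 28.0167 [623.61227841  39.61793824  29.58571468] [625.09807841  39.67404573  30.        ]
tongs [([703.7, 54.8, 16.2], 0.65)]
tray_in [([705.0, 57.3, 16.2], 0.83), ([458.5, 388.8, 6.6], 0.6)]
tray_front [([747.5, 54.9, 65.2], 0.73)]
hood_press [([651.3, 44.0, 122.4], 0.77)]
```

View pics/c2.png

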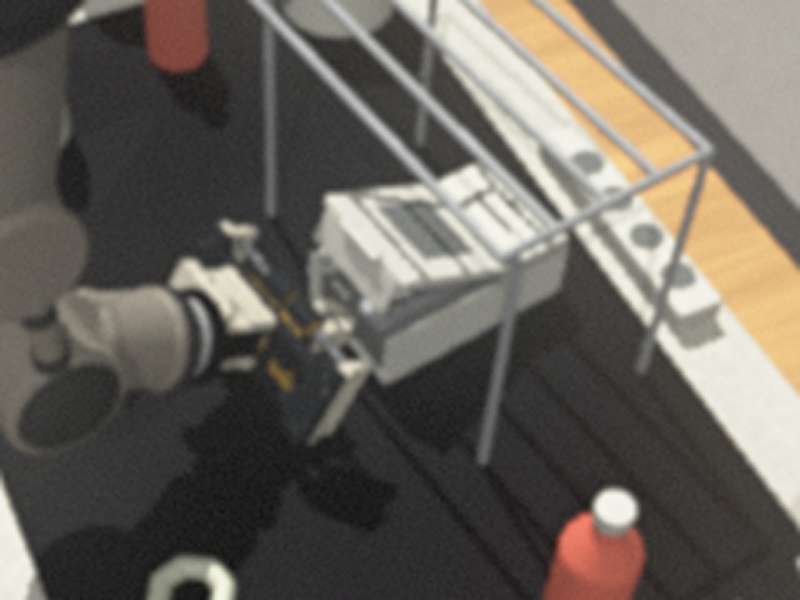

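Tray contact force rose to 13 N at the expected home position, and tray_in is at its home spot, so the tray is home. The picture shows the hood raised and clear of the gripper at (330,340). Next, the hood.

```bash
cat > press.py <<'E'
from h import *
def P(th,l=122):
    c,s=np.cos(th),np.sin(th); return W(30-l*c+12*s+6,60+l*s+12*c+7.5)
E
python3 - <<'E'
from press import *
r=rot(PSI,np.radians(52),-1); ax=Rn.from_rotvec(r).as_matrix()[:,2]
print(robot.current_opening())
robot.movel(W(-190,27),feed=200); robot.goto(P(.52)-90*ax,r); robot.movel(P(.52),feed=120)
robot.wait(.1); f0=robot.current_wrist_force(); seq=np.r_[np.arange(.48,.13,-.05),np.arange(.13,-.08,-.015)]
for th in seq:
    robot.movel(P(th),feed=60); f=(robot.current_wrist_force()-f0)[2]; print(round(th,3),round(f,1),end="; ")
    if (th<.04 and f>22) or f>45: break
print(robot.current_time())
robot.movel(robot.current_position()-90*ax,feed=150)
robot.camera("side");print([np.round(d["position"],1).tolist() for d in robot.pinpoint("hood_press","side")[:2]],W(-85,72))
im=robot.camera("scene");print([np.round(d["position"],1).tolist() for d in robot.pinpoint("hood_press","scene")[:2]])
im2=robot.camera("side")
cv2.imwrite("pics/c3.png",cv2.resize(np.hstack([im2[120:270,220:420],im[130:280,130:330]])[:,:,::-1],(800,300),interpolation=cv2.INTER_CUBIC))
E
```

```text
0.001756198156437883
0.48 -0.6; 0.43 0.7; 0.38 0.4; 0.33 1.1; 0.28 0.1; 0.23 0.7; 0.18 0.4; 0.13 0.7; 0.115 0.7; 0.1 3.0; 0.085 8.1; 0.07 8.8; 0.055 3.9; 0.04 0.9; 0.025 0.7; 0.01 0.1; -0.005 5.0; -0.02 12.7; -0.035 20.7; -0.05 30.3; 35.8
[[634.3, 43.6, 77.9]] [633.99294325  41.04567965  77.        ]
[[632.0, 40.1, 78.7]]
```

View pics/c3.png

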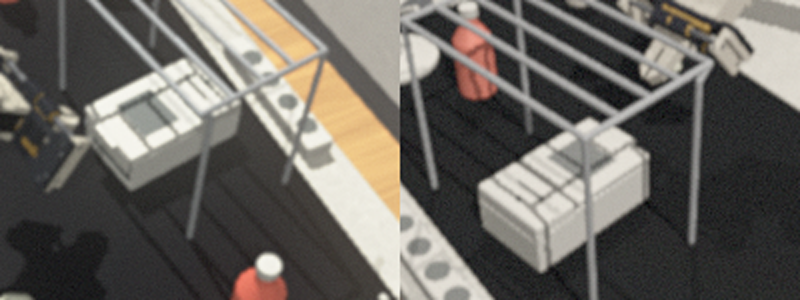

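The hood shows shut and level in both crops (about (160,120) and (565,195)). The force trace shows the catch peak and then the hard stop, and the gripper is clear.

```bash
python3 -c "
from workcell import robot
robot.wait(.3);print(robot.current_time(),robot.hand_in())"
```

```text
the job is handed in; nothing more can be done
37.1167 None
```

The job is handed in at about 37 s: the tongs lie flat in the tray, the tray is fully home, and the hood is pressed past its catch and shut. I saw no sign of contact with the shelf or the bystanders, but `hand_in()` returned no verdict.

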